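# Roll the rolling pin onto its parking strip

## Task

The rolling pin lies across the middle of the pastry mat, where the dough is to go. Roll it onto the blue strip at one end of the mat by pushing along the top of its barrel with the fingertips, in several short strokes if need be, and leave it at rest with the whole barrel over the blue strip and lying along it. Do not push it from the side, grip it or lift it, and leave the other things where they stand.

Things in the scene. Friction and masses are not known exactly. Their poses are not given: they have to be found in the camera images.
- pin: small wooden rolling pin, 0.3 kg: pale barrel 56 mm in diameter, 120 mm long, with a short dark handle at each end (188 mm over all), lying on the mat on its barrel. Origin: the barrel's centre, on its axis, 28 mm above the mat; x runs along the pin. It rolls with slight resistance and soon stops when let go. A fingertip that does not slip on its top moves twice as far as the pin's centre
- barrel_end_a (a point): point on the pin's axis at one end of the barrel, 60 mm from its centre
- barrel_end_b (a point): point on the pin's axis at the other end of the barrel, 60 mm from its centre
- mat: cream pastry mat with a fine grid, 190 mm (its x) by 300 mm (its y), 2 mm thick, fixed flat on the worktop; origin at the centre of its underside, z up
- strip_blue: flat blue strip printed on one end of the mat, 180 mm long (its x) and 90 mm wide (its y), no raised edge; it lies at either the left or the right end, its centre 95 mm from the mat's centre; origin at its centre, on the mat's top, axes parallel to the mat's
- strip_scale: flat grey strip with dark measuring ticks printed on the other end of the mat, same size as the blue one; not the place for the pin
- salt_shaker: salt shaker, 44 mm wide, 90 mm high, standing loose beside the right end of the mat; leave alone; origin at the centre of its underside
- garlic: garlic bulb, 48 x 50 x 51 mm, loose beside the left end of the mat; leave alone; origin at its underside
- timer: red and white kitchen timer, 62 mm wide, 56 mm high, loose beside the left end of the mat; leave alone; origin at its underside

How it is judged:
On the way:
1. the fingers push on the top of the pin (contact force between the fingers and pin above 0.3 N and height (world z) of the grasp point above 0.058 m), for 0.1 s.
At the end, for the whole second after the job is handed in: The pin lies at rest on the mat with both barrel ends within 18 mm of the blue strip's long centre line (so the whole barrel lies over the strip, to about 1 mm) and its centre within 35 mm of the strip's centre lengthwise (y of barrel_end_a in the frame of strip_blue between -0.018 and 0.018 m and y of barrel_end_b in the frame of strip_blue between -0.018 and 0.018 m and x of pin in the frame of strip_blue between -0.035 and 0.035 m and height (world z) of pin between 0.026 and 0.034 m and linear speed of pin below 0.01 m/s); the robot touches nothing.
It fails at once if the pin is lifted (its centre rises more than 12 mm, or one end tips up by more than 0.15 rad) (height (world z) of pin above 0.042 m or angle between pin's own x axis and vertical below 1.42 rad or angle between pin's own x axis and vertical above 1.72 rad).
It fails at once if the fingers touch the pin while down beside it, as for gripping or pushing its side (grasp point below the top of the barrel) (contact force between the fingers and pin above 0.3 N and height (world z) of the grasp point below 0.058 m).
It fails at once if the salt shaker, garlic or timer is moved by more than 20 mm (distance of any of salt_shaker, garlic, timer from where it was at the start of the episode above 0.02 m).
It also fails if it takes over 64 s, if anything falls off the work surface, if the arm or the gripper's body presses on something with over 40 N, if the wrist force passes 120 N, or if a joint passes its speed limit or range.

## Robot

A 6-joint arm with a two-finger parallel gripper is mounted at the origin on a cart in front of the work surface, level with it; the furniture and walls round the work are solid. World frame = base frame: x ahead of the robot, y to its left, z up, the work surface at z = 0. Lengths are in m, angles in rad, forces in N, time in s.
With the tool pointing down it reaches from about 0.25 to 0.775 m from the base axis. Payload 8.9 kg.
Tool frame: the origin (TCP) lies on the centre line of the jaws, within the pads' length; the fingertips stand 22 mm ahead of it and the grasp point (between the pads) lies 3 mm ahead of it; z points along the fingers, y is the line along which they close (so a half turn about z gives the same grasp; the last joint's range is limited). The gripper opens to 85 mm and grips with 20 to 120 N. Pads are 22 mm wide; open, the fingers measure 114 mm over their backs; the gripper's body (76 mm by 85 mm) begins 54 mm behind the grasp point. The pads swing forward as they close: fully open they stand 13 mm farther back than shut.
Start: joints at [-1.484, 0.291, -0.153, 1.127, 0, 1.431], TCP at [0.118, -0.512, 0.253] pointing down, gripper open.
Joint ranges: [-2.52, 2.52], [-0.91, 1.74], [-1.3, 1.37], [-1.96, 2.02], [-1.52, 1.47], [-3.14, 3.14]. Speed limits (rad/s): [2.22, 2.22, 2.79, 3.14, 3.14, 3.14].

## Interface

Orientations are given as [roll, pitch, yaw] about the fixed x, y, z axes, in that order (R = Rz(yaw) Ry(pitch) Rx(roll)).
In Python, from rig import r gives the robot as it stands. The module is installed in compiled form; this text tells all that it offers.
- The arm moves only by the shell command python3 -m pendant 'ROWS' [FORCE]. ROWS is JSON, a list of rows, each a list of 7 numbers: the turn, a rotation vector about the tool's x, y, z normalised to -1 to 1, where 1 is 45 degrees, then the shift along the tool's x, y, z normalised to -1 to 1, where 1 is 50 cm, then the opening, from 0 (shut) to 1 (fully open). In form: [[wx, wy, wz, x, y, z, gripper], ...]. A call has 1 to 12 rows; each row is the pose to reach, as a shift and turn from the pose commanded when the call began, along the tool's axes at that moment; what a row does not reach only later rows make up. A row lasts 1/8 s, in which the tool goes at most 62.5 mm and 10.7 degrees, less where a joint would pass 70% of its speed; a pose out of reach is approached as far as the arm can. A call with a number of a shift or a turn outside -1 to 1 is refused whole. A call with a gripper value outside its range is refused whole. The fingers move at their own pace and stop on an object; FORCE is the grip in N (left out, the last holds). Time passes only in rows, so rows that repeat a pose let the fingers close. It gives the time, the measured TCP pose, the force, the opening and the grip force at its end, in the units of the state.
- r.sense(): the state, without advancing time (a new reading comes with each control period).
- r.camera(name): name is "side" or "top" or "wrist"; returns the picture (420x560x3 uint8, red, green, blue); there is no depth.
- r.camera_info(name): a dict with "intrinsics" (3x3 intrinsics, pixels), "world_from_camera" (4x4, takes a point from camera to world coordinates); the wrist camera has in their place "tool_from_camera" (4x4, takes a point from camera to tool coordinates, whose origin is the TCP and whose axes are the flange's). Camera axes: x right, y up, looking along -z (the intrinsics and any distortion apply to the point x, -y, -z); pixel columns grow to the right and rows downward; lengths in m; the calibration is good to about 2 mm. A picture is of the moment at which its call begins: read the wrist's pose just before it. camera_info takes no time and is no camera call.
- r.close_job(): hands the job in; it is judged then, once.
The state is a dict: "clock": time; "qpos": joint angles; "joint_velocities": joint speeds; "tau": joint torques, N m; "ee_pos": TCP position; "tool_rot": TCP orientation; "contact_force": force on the tool from outside, world axes, zero at the start; "wrist_torque": the same for the moment, N m; "width": opening from 0.0 (shut) to 1.0 (fully open); "finger_force": force on a finger pad.
Only numpy, scipy, OpenCV 4.12 (cv2) and the standard library are available. Lean on these libraries where they do the work, as an engineer would, in place of code of your own. Each camera call takes 0.05 s, during which the arm holds its last target. There are 200 camera calls.

## Working session

There is one attempt and no reset: what is moved stays moved. The work goes in short steps, Python scripts to look and compute and a shell command to move; the robot and the scene stay as the last step left them, time stands still between calls to the robot, and variables do not carry over. Pictures are saved under pics/ and viewed, at most 10 in all, crops included, and the job is handed in when it is done.

```bash
mkdir -p pics
python3 - <<'E'
from rig import r
import cv2
for n in("top","side"):
    cv2.imwrite(f"pics/{n}0.png",r.camera(n)[:,:,::-1]); i=r.camera_info(n); print(i)
s=r.sense();print(s)
E
```

```text
{'intrinsics': array([[435.24323176,   0.        , 281.29875451],
       [  0.        , 435.24323176, 218.6938466 ],
       [  0.        ,   0.        ,   1.        ]]), 'world_from_camera': array([[ 0.02589738,  0.9939603 , -0.10664072,  0.45399654],
       [-0.99914036,  0.02919045,  0.02943563,  0.28647124],
       [ 0.03237074,  0.10578674,  0.99386181,  0.89361471],
       [ 0.        ,  0.        ,  0.        ,  1.        ]])}
{'intrinsics': array([[518.92139348,   0.        , 279.18674624],
       [  0.        , 518.92139348, 206.07070288],
       [  0.        ,   0.        ,   1.        ]]), 'world_from_camera': array([[-0.94073837,  0.19585006, -0.27686472,  0.26333918],
       [-0.33835184, -0.4866407 ,  0.80541844,  1.07662668],
       [ 0.02300761,  0.85136571,  0.52406781,  0.58086023],
       [ 0.        ,  0.        ,  0.        ,  1.        ]])}
{'clock': 0.1, 'qpos': array([-1.48431192e+00,  2.91200194e-01, -1.54022159e-01,  1.12668991e+00,
        1.33239001e-07,  1.43149527e+00]), 'joint_velocities': array([ 0.00037084, -0.00037288,  0.0020039 ,  0.00080305, -0.0010566 ,
       -0.00196044]), 'tau': array([ 1.62080742e-03, -5.37978315e+01,  3.31917500e+01,  9.24653228e-03,
       -1.85100253e-04,  9.95509509e-06]), 'ee_pos': array([ 0.11750568, -0.51132424,  0.25281276]), 'tool_rot': array([-3.14048755e+00, -1.55080798e-04,  2.25785378e-01]), 'contact_force': array([0.24275222, 0.7485247 , 0.12215463]), 'wrist_torque': array([ 0.02826289, -0.01169468,  0.00585578]), 'finger_force': 0.0, 'width': 0.9989658244306817}
```

View pics/top0.png

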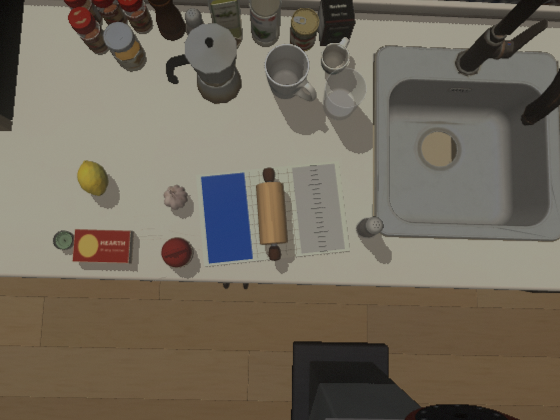

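View pics/side0.png

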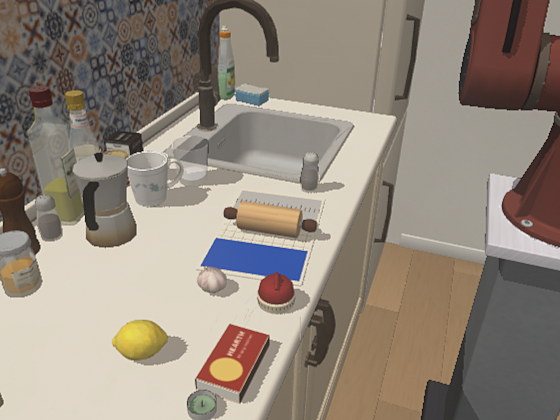

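The top view shows the blue strip at the left end (about px 203–252, 173–264). The pin's barrel is centred near (272,213), lying nearly parallel to the strip. The garlic is at (176,197), the timer at (177,252) and the salt shaker at (371,226). I'll enlarge it to read the corners.

Run:
```python
import cv2
i=cv2.imread("pics/top0.png")[150:280,195:355]
cv2.imwrite("pics/c.png",cv2.resize(i,None,fx=4.6,fy=4.6,interpolation=cv2.INTER_CUBIC))
```

```text
(no output)
```

View pics/c.png

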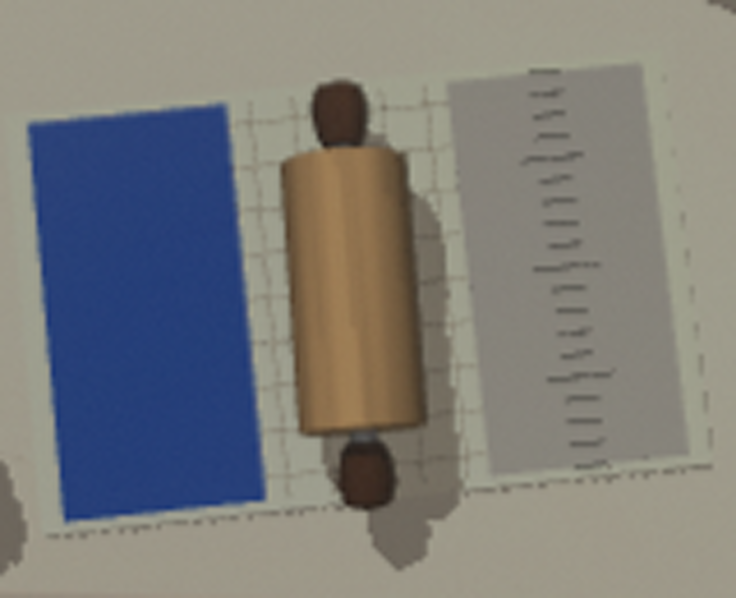

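The enlarged crop gives these points:
- Blue corners: (28,123), (226,104), (265,500), (65,521).
- Barrel side edges: left (283,160)–(302,433), right (407,153)–(427,424).

```bash
cat > h.py <<'E'
from rig import r
import numpy as np
def ray(px,z,n="top"):
    i=r.camera_info(n);K=i["intrinsics"];T=i["world_from_camera"]
    d=np.linalg.inv(K)@[px[0],px[1],1];d=T[:3,:3]@(d*[1,-1,-1]);o=T[:3,3]
    return (o+d*(z-o[2])/d[2])[:2]
def crop(p,f=4.6,o=(195,150)): return ((p[0]+.5)/f-.5+o[0],(p[1]+.5)/f-.5+o[1])
def strip(c): # image corners TL,TR,BR,BL -> centre, unit x (away from robot), y (left)
    P=[ray(crop(p),.002) for p in c];x=P[0]+P[1]-P[2]-P[3];x/=np.linalg.norm(x)
    print("len,wid",np.linalg.norm(P[0]-P[3]),np.linalg.norm(P[0]-P[1]))
    return np.mean(P,0),x,np.array([-x[1],x[0]])
C,X,Y=strip([(28,123),(226,104),(265,500),(65,521)])
def pin(a,b,f=crop):
    A,B=ray(f(a),.03),ray(f(b),.03)
    print("ends world",A,B,"len",np.linalg.norm(A-B),"ang",np.arctan2(*(A-B)[::-1]))
    for q in(A,B,(A+B)/2): print("in strip",(q-C)@X,(q-C)@Y)
E
python3 - <<'E'
from h import *
print(C,X,np.arctan2(X[1],X[0])); pin((345,155),(364,430))
E
```

```text
len,wid 0.17928186695031748 0.08930845817075832
[0.54987016 0.37300532] [0.99108031 0.13326595] 0.13366359430487623
ends world [0.6175571  0.28627281] [0.49758043 0.27462852] len 0.12054041314307151 ang 0.09675160643475121
in strip 0.05552470592639267 -0.09497924182326532
in strip -0.06493359869404403 -0.09053086586428376
in strip -0.0047044463838256745 -0.09275505384377454
```

```bash
cat >> h.py <<'E'
from scipy.spatial.transform import Rotation as Ro
def go(p,yaw):
    s=r.sense();R=Ro.from_euler("xyz",s["tool_rot"])
    print("turn",((R.inv()*Ro.from_euler("xyz",[np.pi,0,yaw])).as_rotvec()/(np.pi/4)).round(4),
      "shift",(R.inv().apply(np.array(p)-s["ee_pos"])/.5).round(4))
E
python3 - <<'E'
from h import *
go([.5585,.2715,.16],1.6675)
E
```

```text
len,wid 0.17928186695031748 0.08930845817075832
turn [-1.0000e-03 -1.2000e-03 -1.8356e+00] shift [ 1.2101 -1.3283  0.1873]
```

Move halfway first, staying high.

```bash
python3 -m pendant '[[0,0,-0.15,0.1,-0.11,0,0],[0,0,-0.3,0.2,-0.22,0,0],[0,0,-0.45,0.3,-0.33,0,0],[0,0,-0.6,0.4,-0.44,0,0],[0,0,-0.75,0.5,-0.55,0,0],[0,0,-0.92,0.6,-0.66,0,0],[0,0,-0.92,0.6,-0.66,0,0],[0,0,-0.92,0.6,-0.66,0,0],[0,0,-0.92,0.6,-0.66,0,0],[0,0,-0.92,0.6,-0.66,0,0]]' 40
python3 - <<'E'
from h import *
go([.5585,.2715,.16],1.6675)
E
```

```text
clock: 1.35
ee_pos: [0.3356, -0.124, 0.2532]
tool_rot: [-3.141, 0.0, 0.946]
contact_force: [0.1, -0.6, 0.3]
width: -0.0
finger_force: 0.0
len,wid 0.17928186695031748 0.08930845817075832
turn [-5.000e-04  3.000e-04 -9.181e-01] shift [ 0.9024 -0.1006  0.1861]
```

```bash
python3 -m pendant '[[0,0,-0.15,0.1,-0.011,0.02,0],[0,0,-0.3,0.2,-0.022,0.04,0],[0,0,-0.45,0.3,-0.033,0.06,0],[0,0,-0.6,0.4,-0.044,0.08,0],[0,0,-0.75,0.5,-0.055,0.1,0],[0,0,-0.918,0.6,-0.066,0.12,0],[0,0,-0.918,0.7,-0.078,0.15,0],[0,0,-0.918,0.8,-0.09,0.17,0],[0,0,-0.918,0.902,-0.1,0.186,0],[0,0,-0.918,0.902,-0.1,0.186,0],[0,0,-0.918,0.902,-0.1,0.186,0],[0,0,-0.918,0.902,-0.1,0.186,0]]'
python3 - <<'E'
from h import *
import cv2
go([.5585,.2715,.08],1.6675)
cv2.imwrite("pics/s1.png",r.camera("side")[:,:,::-1])
E
```

```text
clock: 2.85
ee_pos: [0.5585, 0.2709, 0.1606]
tool_rot: [-3.142, 0.0, 1.667]
contact_force: [-0.5, -0.4, 0.4]
width: -0.004
finger_force: 0.0
len,wid 0.17928186695031748 0.08930845817075832
turn [-0.0001  0.0003 -0.0005] shift [1.300e-03 1.000e-04 1.613e-01]
```

View pics/s1.png

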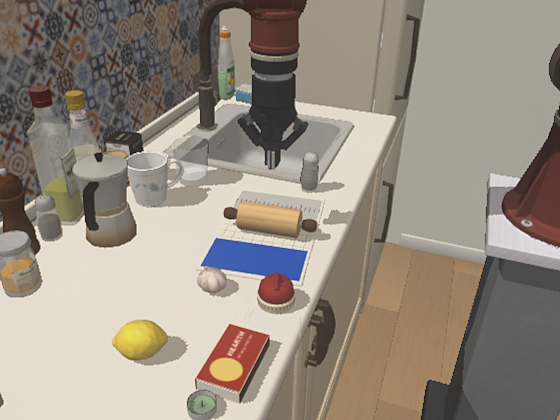

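The side view shows the shut fingers at (270,160), above and slightly behind the pin (268,218). Next I lower to just below first contact.

```bash
python3 -m pendant '[[0,0,0,0,0,0.08,0],[0,0,0,0,0,0.14,0],[0,0,0,0,0,0.157,0],[0,0,0,0,0,0.157,0],[0,0,0,0,0,0.157,0]]'; python3 -m pendant '[[0,0,0,0,0,0.002,0],[0,0,0,0,0,0.004,0],[0,0,0,0,0,0.004,0]]';python3 -m pendant '[[0,0,0,0,0,0.001,0],[0,0,0,0,0,0.002,0],[0,0,0,0,0,0.002,0]]'
```

```text
clock: 3.52
ee_pos: [0.5593, 0.2728, 0.0833]
tool_rot: [3.139, -0.0, 1.669]
contact_force: [0.5, 0.3, -0.3]
width: -0.0
finger_force: 0.0
clock: 3.9
ee_pos: [0.5585, 0.2728, 0.0801]
tool_rot: [3.141, -0.0, 1.669]
contact_force: [0.5, 1.1, 1.4]
width: -0.003
finger_force: 0.7
clock: 4.28
ee_pos: [0.5587, 0.2729, 0.0799]
tool_rot: [3.141, -0.0, 1.67]
contact_force: [-3.1, -0.3, 11.2]
width: -0.001
finger_force: 5.1
```

Contact holds at about 11 N with the TCP at 0.080. First stroke is 36 mm, then a lift.

```bash
python3 -m pendant '[[0,0,0,0.008,0,0,0],[0,0,0,0.02,0,0,0],[0,0,0,0.032,0,0,0],[0,0,0,0.044,0,0,0],[0,0,0,0.056,0,0,0],[0,0,0,0.064,0,0,0],[0,0,0,0.07,0,0,0],[0,0,0,0.072,0,0,0]]'; python3 -m pendant '[[0,0,0,0,0,-0.02,0],[0,0,0,0,0,-0.06,0],[0,0,0,-0.3,0,-0.06,0],[0,0,0,-0.3,0,-0.06,0],[0,0,0,-0.3,0,-0.06,0]]';python3 - <<'E'
from h import *
import cv2
i=r.camera("top")[150:280,195:355,::-1]
cv2.imwrite("pics/c2.png",cv2.resize(i,None,fx=4.6,fy=4.6,interpolation=cv2.INTER_CUBIC))
E
```

```text
clock: 5.28
ee_pos: [0.555, 0.309, 0.0797]
tool_rot: [3.141, -0.001, 1.67]
contact_force: [-2.1, 0.3, 7.9]
width: -0.004
finger_force: 4.0
clock: 5.9
ee_pos: [0.5698, 0.1562, 0.1093]
tool_rot: [3.141, 0.001, 1.667]
contact_force: [0.1, 1.1, 0.6]
width: -0.006
finger_force: 0.0
len,wid 0.17928186695031748 0.08930845817075832
```

View pics/c2.png

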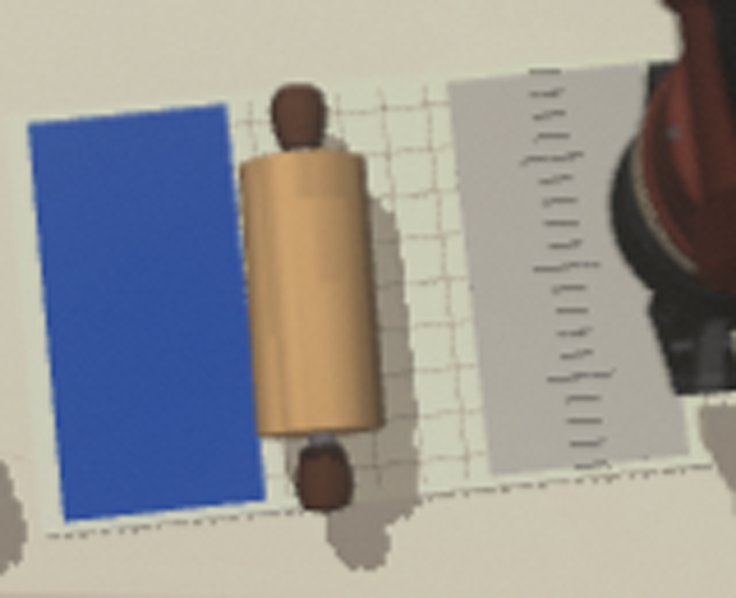

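The pin rolled left cleanly. Its barrel axis now runs from (303,158) to (321,432) in the crop.

Run:
```python
from h import *
pin((303,158),(321,432)); go([.5565,.2905,.079],1.6675)
```

```text
len,wid 0.17928186695031748 0.08930845817075832
ends world [0.61563971 0.30457487] [0.49620927 0.29312361] len 0.11997816914141926 ang 0.09559008632187375
in strip 0.0560634552284452 -0.07658490856882746
in strip -0.06382776471945126 -0.07201802232849647
in strip -0.0038821547455030257 -0.07430146544866197
turn [-0.      0.002  -0.0022] shift [ 0.2734 -0.0013  0.0601]
```

No slip: 18.4 mm of roll for 36 mm of stroke. 74 mm remain, so four strokes of 37 mm. I'll do two now.

```bash
python3 -m pendant '[[0,0,0,0.12,0,0,0],[0,0,0,0.24,0,0.02,0],[0,0,0,0.268,0,0.04,0],[0,0,0,0.268,0,0.06,0],[0,0,0,0.268,0,0.06,0],[0,0,0,0.28,0,0.06,0],[0,0,0,0.295,0,0.06,0],[0,0,0,0.31,0,0.06,0],[0,0,0,0.325,0,0.06,0],[0,0,0,0.337,0,0.06,0],[0,0,0,0.342,0,0.06,0],[0,0,0,0.342,0,0.06,0]]'; python3 -m pendant '[[0,0,0,0,0,-0.03,0],[0,0,0,-0.037,0,-0.03,0],[0,0,0,-0.037,0,-0.02,0],[0,0,0,-0.037,0,0,0],[0,0,0,-0.037,0,0,0],[0,0,0,-0.025,0,0,0],[0,0,0,-0.01,0,0,0],[0,0,0,0.005,0,0,0],[0,0,0,0.02,0,0,0],[0,0,0,0.031,0,0,0],[0,0,0,0.037,0,0,0],[0,0,0,0.037,0,0,0]]'; python3 -m pendant '[[0,0,0,0,0,-0.02,0],[0,0,0,0,0,-0.06,0],[0,0,0,-0.3,0,-0.06,0],[0,0,0,-0.3,0,-0.06,0],[0,0,0,-0.3,0,-0.06,0]]';python3 - <<'E'
from h import *
import cv2
i=r.camera("top")[150:280,195:355,::-1]
cv2.imwrite("pics/c3.png",cv2.resize(i,None,fx=4.6,fy=4.6,interpolation=cv2.INTER_CUBIC))
E
```

```text
clock: 7.45
ee_pos: [0.5527, 0.3281, 0.0793]
tool_rot: [-3.141, -0.0, 1.668]
contact_force: [-4.8, 1.0, 8.8]
width: 0.004
finger_force: 4.1
clock: 8.95
ee_pos: [0.5511, 0.3487, 0.0789]
tool_rot: [3.141, -0.001, 1.67]
contact_force: [-1.1, 1.1, 9.4]
width: 0.003
finger_force: 4.5
clock: 9.57
ee_pos: [0.5655, 0.1955, 0.1086]
tool_rot: [-3.141, 0.001, 1.667]
contact_force: [0.1, 0.5, -0.3]
width: -0.001
finger_force: 0.0
len,wid 0.17928186695031748 0.08930845817075832
```

View pics/c3.png

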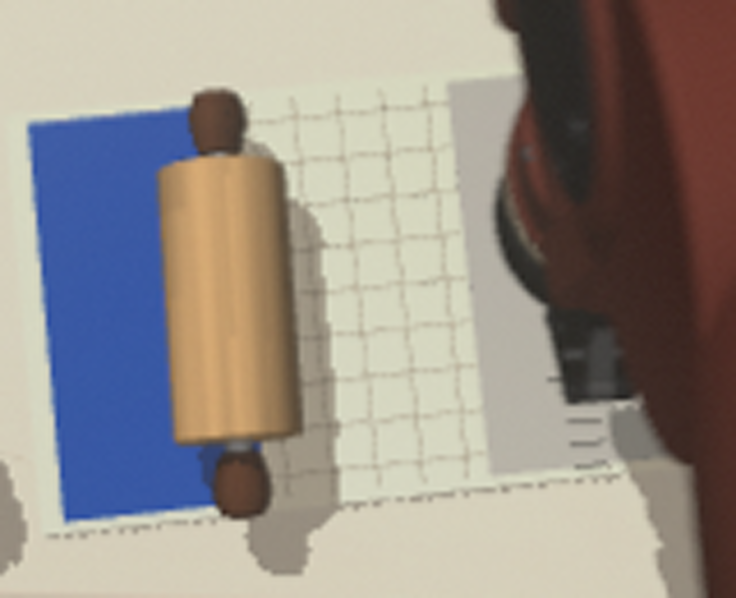

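The pin is at the strip's edge, with its axis from (221,163) to (238,438) in the crop.

Run:
```python
from h import *
pin((221,163),(238,438)); go([.5535,.329,.079],1.6675)
```

```text
len,wid 0.17928186695031748 0.08930845817075832
ends world [0.61228457 0.34023146] [0.4926496  0.32870824] len 0.12018864736862411 ang 0.09602366150851832
in strip 0.05749005472247328 -0.04079923855958624
in strip -0.06261346319065617 -0.03627641408918424
in strip -0.002561704234091473 -0.03853782632438524
turn [-0.0012  0.0022 -0.0021] shift [0.2716 0.001  0.0586]
```

```bash
python3 -m pendant '[[0,0,0,0.12,0,0,0],[0,0,0,0.24,0,0.02,0],[0,0,0,0.265,0,0.04,0],[0,0,0,0.265,0,0.06,0],[0,0,0,0.265,0,0.06,0],[0,0,0,0.278,0,0.06,0],[0,0,0,0.293,0,0.06,0],[0,0,0,0.308,0,0.06,0],[0,0,0,0.323,0,0.06,0],[0,0,0,0.336,0,0.06,0],[0,0,0,0.342,0,0.06,0],[0,0,0,0.342,0,0.06,0]]'; python3 -m pendant '[[0,0,0,0,0,-0.03,0],[0,0,0,-0.039,0,-0.03,0],[0,0,0,-0.039,0,-0.02,0],[0,0,0,-0.039,0,0,0],[0,0,0,-0.039,0,0,0],[0,0,0,-0.026,0,0,0],[0,0,0,-0.011,0,0,0],[0,0,0,0.004,0,0,0],[0,0,0,0.019,0,0,0],[0,0,0,0.031,0,0,0],[0,0,0,0.038,0,0,0],[0,0,0,0.038,0,0,0]]'; python3 -m pendant '[[0,0,0,0,0,-0.02,0],[0,0,0,0,0,-0.06,0],[0,0,0,-0.3,0,-0.06,0],[0,0,0,-0.3,0,-0.1,0],[0,0,0,-0.4,0,-0.1,0],[0,0,0,-0.4,0,-0.1,0]]';python3 - <<'E'
from h import *
import cv2
i=r.camera("top")[150:280,195:355,::-1]
cv2.imwrite("pics/c4.png",cv2.resize(i,None,fx=4.6,fy=4.6,interpolation=cv2.INTER_CUBIC))
E
```

```text
clock: 11.12
ee_pos: [0.5488, 0.3679, 0.0786]
tool_rot: [-3.141, 0.0, 1.669]
contact_force: [-3.6, 0.7, 3.5]
width: 0.002
finger_force: 2.0
clock: 12.62
ee_pos: [0.5471, 0.3878, 0.0785]
tool_rot: [3.141, 0.0, 1.67]
contact_force: [1.6, -0.2, 2.4]
width: 0.001
finger_force: 1.3
clock: 13.38
ee_pos: [0.5668, 0.185, 0.1296]
tool_rot: [-3.141, 0.001, 1.665]
contact_force: [-0.1, 0.1, -0.2]
width: 0.001
finger_force: 0.0
len,wid 0.17928186695031748 0.08930845817075832
```

View pics/c4.png

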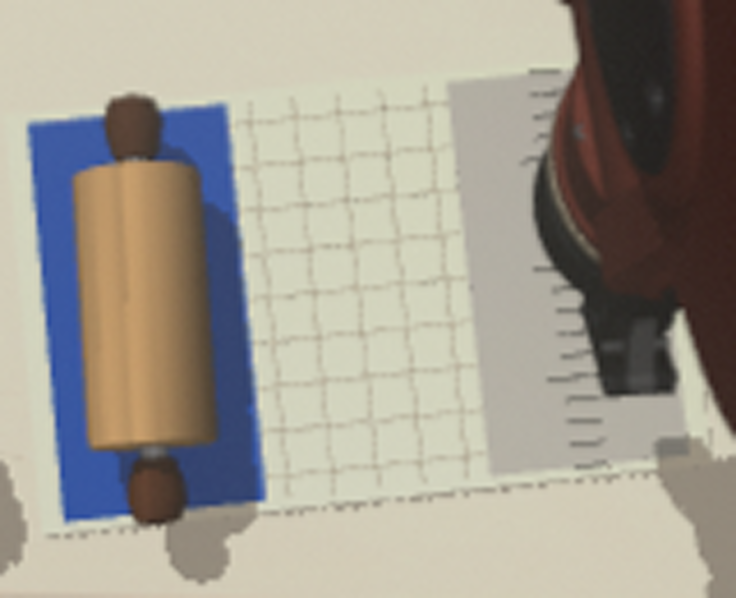

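The pin now lies on the blue strip, with its axis from (137,168) to (153,444) in the crop. The fingers are clear of it.

Run:
```python
from h import *
pin((137,168),(153,444))
```

```text
len,wid 0.17928186695031748 0.08930845817075832
ends world [0.60891259 0.37664113] [0.48907832 0.36503092] len 0.12039538600226987 ang 0.09658414159153349
in strip 0.05900031603552559 -0.004264964033400386
in strip -0.06131231449489253 0.00019820809936163682
in strip -0.0011559992296834639 -0.002033377967019375
```

Both barrel ends are within 5 mm of the centre line, so I'm handing in.

```bash
python3 -c "
from rig import r
print(r.close_job())"
```

```text
the job is handed in; nothing more can be done
None
```

The pin was rolled onto the blue strip in five top strokes and lies along it, centre about 2 mm and both barrel ends within 5 mm of the centre line by camera; the job is handed in, with no verdict returned.

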